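# Exchange a deck fitting in the parts drawer

### The job

Pull the parts cabinet's drawer all the way out to its stop. Then have the mooring cleat and the grab handle change places: the cleat goes into the plywood tray on the bench and the grab handle into the drawer compartment that the cleat came from, each standing upright on its floor and set down gently, not dropped. Leave the angle bracket in its own compartment, the drawer fully out, and the spray can and the mug standing where they are.

Things in the scene. Friction and masses are not known exactly. Their poses are not given: they have to be found in the camera images.
- drawer (a joint): How far the drawer is out, in m: 0 is shut, 0.19 is its stop (full extension: the whole inside is then in front of the cabinet). It slides along the handle point's -x, roughly towards the robot, runs stiffly (about 2.5 N plus 6 N per m/s) and stays where it is left. It starts shut or up to 12 mm ajar.
- drawer_handle (a point): Middle of the drawer's straight steel bar handle: level round bar 12 mm thick, 130 long (y), centre 45 mm off the drawer front, 118 mm above the bench, 22 below the cabinet top. Moves with the drawer. Axes: +x into the cabinet, y along the bar, yaw 6 to 17 degrees. The fixed grey cabinet is 250 deep (x) x 310 x 140 mm high; on its top, 130 mm behind its front, a fixed case, 50 high.
- drawer_in (a point): Centre of the drawer's inner floor, 61 mm above the bench; moves with the drawer, axes are the handle's. Inside 178 (x) x 268 mm (y); side and rear walls rise 44 mm above the floor, the front panel 76. A 6 mm wall along x at y = 0, 44 high, makes two compartments, 178 x 131 mm, centred at y = +70 and -70 mm. One holds the cleat, the other the angle bracket; which is which varies.
- cleat: Bare aluminium mooring cleat, 0.25 to 0.42 kg, 135 mm long (its x), 56 high: base 76 x 46 x 8 mm, two short legs, on top a level bar whose two horns overhang the base. Origin: centre of its underside. Grip the bar's middle: 22 mm wide (y), 16 high, centre 45 mm above the origin, flat for 84 mm. Starts upright in one of the drawer's compartments, its x roughly along the drawer's.
- grab: Bare aluminium grab handle, 0.2 to 0.33 kg, 132 mm long (its x), 52 high: a straight bar on two posts, a foot 36 x 46 x 7 mm under each end. Origin: centre of its underside, midway between the feet. Grip the bar's middle: 16 mm wide (y), 14 high, centre 45 mm above the origin. Starts upright in the half of the tray towards the tray's +y, its x roughly along the tray's.
- angle: Bare aluminium angle bracket, L-shaped: foot 110 (its x) x 50 (y) x 6 mm with an upright leg along its +y edge, 50 mm high. Origin: centre of its underside. It lies in the other compartment of the drawer and stays there.
- tray: Open plywood tray fixed on the bench, 220 (its x) x 250 (y) x 24 mm high outside, walls 6 mm. Origin: centre of its underside; its yaw varies by up to 14 degrees. The half towards its -y starts empty.
- tray_in (a point): Centre of the tray's inner floor, 6 mm above the bench; axes are the tray's. The floor is 208 x 238 mm, walls rise 18 mm above it.
- can: Bystander: spray can, 64 mm across, 170 mm high, standing on the bench to the right of the cabinet. Origin: centre of its underside.
- mug: Bystander: mug, 80 mm across, 95 high, on the bench beyond the tray. Origin: centre of its underside.
Mind the look-alikes: they are no part of the job. Leave any yellow look-alike of the grab alone.

How it is judged:
On the way:
1. the drawer is out at its stop (value of joint drawer above 0.185 m), for 0.2 s.
At the end, for the whole second after the job is handed in: Drawer within 8 mm of its stop. Cleat upright (7 degrees) on the tray floor, origin within 90 mm (x) and 105 mm (y) of its centre. Grab handle upright on the drawer floor in the cleat's old compartment (within 60 mm of mid-length in x), angle bracket flat in its own. All at rest (value of joint drawer above 0.182 m and x of cleat in the frame of tray_in between -0.09 and 0.09 m and y of cleat in the frame of tray_in between -0.105 and 0.105 m and z of cleat in the frame of tray_in between -0.01 and 0.008 m and linear speed of each of cleat, grab, angle below 0.02 m/s and angle between each of cleat, grab, angle's own z axis and vertical below 0.12 rad and x of grab in the frame of drawer_in between -0.06 and 0.06 m and y of grab in the frame of drawer_in between -0.125 and 0.125 m and z of grab in the frame of drawer_in between -0.01 and 0.008 m and x of angle in the frame of drawer_in between -0.09 and 0.09 m and y of angle in the frame of drawer_in between -0.13 and 0.13 m and z of angle in the frame of drawer_in between -0.01 and 0.008 m and ((y of grab in the frame of drawer_in above 0.02 m and y of angle in the frame of drawer_in below -0.02 m) or (y of grab in the frame of drawer_in below -0.02 m and y of angle in the frame of drawer_in above 0.02 m))); the robot touches nothing.
It fails at once if the spray can or the mug is shifted by more than 40 mm (distance of any of can, mug from where it was at the start of the episode above 0.04 m).
It fails at once if the cleat is dropped into the tray (faster than 0.6 m/s within 15 mm of its floor) ((x of cleat in the frame of tray_in between -0.1 and 0.1 m and y of cleat in the frame of tray_in between -0.115 and 0.115 m and z of cleat in the frame of tray_in between -0.01 and 0.015 m) and linear speed of cleat above 0.6 m/s).
It fails at once if the grab handle is dropped into the drawer (faster than 0.6 m/s within 15 mm of its floor) ((x of grab in the frame of drawer_in between -0.085 and 0.085 m and y of grab in the frame of drawer_in between -0.13 and 0.13 m and z of grab in the frame of drawer_in between -0.01 and 0.015 m) and linear speed of grab above 0.6 m/s).
It also fails if it takes over 70 s, if anything falls off the work surface, if the arm or the gripper's body presses on something with over 40 N, if the wrist force passes 120 N, or if a joint passes its speed limit or range.

### The arm

A 6-joint arm with a two-finger parallel gripper is mounted at the origin on the work surface. World frame = base frame: x ahead of the robot, y to its left, z up, the work surface at z = 0. Lengths are in m, angles in rad, forces in N, time in s.
With the tool pointing down it reaches from about 0.35 to 0.775 m from the base axis. Payload 5.5 kg.
Tool frame: the origin (TCP) lies on the centre line of the jaws, within the pads' length; the fingertips stand 8 mm ahead of it and the grasp point (between the pads) lies 11 mm behind it; z points along the fingers, y is the direction in which the jaws open and shut (so a half turn about z gives the same grasp; the last joint's range is limited). The gripper opens to 85 mm and grips with 20 to 120 N. Pads are 22 mm wide; open, the fingers measure 114 mm over their backs; the gripper's body (76 mm by 85 mm) begins 54 mm behind the grasp point. The pads swing forward as they close: fully open they stand 13 mm farther back than shut.
Start: joints at [-1.377, 0.313, 0.046, 1.304, 0, 1.431], TCP at [0.188, -0.543, 0.239] pointing down, gripper open.
Joint ranges: [-2.76, 2.76], [-0.86, 1.69], [-1.03, 1.26], [-2.2, 2.34], [-1.47, 1.5], [-3.14, 3.14]. Speed limits (rad/s): [2.57, 2.57, 3.14, 3.14, 3.14, 3.14].

### API

Orientations are given as a unit quaternion [w, x, y, z].
In Python, from workcell import env gives the robot as it stands. The module is installed in compiled form; this text tells all that it offers.
- The arm moves only by the tool play_rows, never from a script. Its argument "steps" is a list of rows, each an object with "claw": the closure in counts, from 0 (fully open) to 255 (shut); "dp": the shift along the tool's x, y, z in m, a list of three; "angular": the turn, a rotation vector about the tool's x, y, z in degrees, a list of three. In form: [{"claw": claw, "dp": [dx, dy, dz], "angular": [wx, wy, wz]}, ...]. A call has exactly 8 rows; each row shifts and turns the commanded pose from where the row before left it, along the tool's axes as they then stand; what a row does not reach is not made up. A row lasts 1/12 s, in which the tool goes at most 41.7 mm and 7.16 degrees, less where a joint would pass 70% of its speed; a pose out of reach is approached as far as the arm can. A call is refused whole if a number of a shift passes 0.0417 or a number of a turn 7.16, either way. A call with a gripper value outside its range is refused whole. The fingers move at their own pace and stop on an object; "force" is the grip in N (left out, the last holds). Time passes only in rows, so rows that do not move let the fingers close, or fill a call up. It gives the time, the measured TCP pose, the force and the opening at its end, in the units of the state.
- env.get_state(): the state, without advancing time (a new reading comes with each control period).
- env.read_camera(name): name is "scene" or "top" or "wrist"; returns (picture, depth): 400x640x3 uint8, red, green, blue; 400x640 float32, m along the optical axis (not along the pixel's ray), 0 where there is no reading.
- env.calibration(name): a dict with "fx", "fy", "cx", "cy" (pixels), "k1" (the pictures are not rectified: a ray, as slopes to the right and down, at radius r is drawn at 1 + k1 r^2 times it, then the intrinsics apply), "world_from_camera" (4x4, takes a point from camera to world coordinates); the wrist camera has in their place "hand_eye" (4x4, takes a point from camera to tool coordinates, whose origin is the TCP and whose axes are the flange's). Camera axes: x right, y down, z forward; pixel columns grow to the right and rows downward; lengths in m; the calibration is good to about 2 mm. A picture is of the moment at which its call begins: read the wrist's pose just before it. calibration takes no time and is no camera call.
- env.hand_in(): hands the job in, once; it reports no verdict.
The state is a dict: "clock": time; "joint_pos": joint angles; "qvel": joint speeds; "tau": joint torques, N m; "tcp_pos": TCP position; "orientation": TCP orientation; "wrist_force": force on the tool from outside, world axes, zero at the start; "ft_torque": the same for the moment, N m; "finger_gap": finger opening in m.
Only numpy, scipy, OpenCV 4.12 (cv2) and the standard library are available. Lean on these libraries where they do the work, as an engineer would, in place of code of your own. Each camera call takes 0.05 s, during which the arm holds its last target. There are 200 camera calls.

## Working session

There is one attempt and no reset: what is moved stays moved. The work goes in short steps, Python scripts to look and compute and a tool call to move; the robot and the scene stay as the last step left them, time stands still between calls to the robot, and variables do not carry over. Pictures are saved under pics/ and viewed, about 8 in all and at most 12, crops included, and the job is handed in when it is done.

Besides the shell and the picture viewer there is one more tool, called after ">>>" as a command line: name --argument value ..., lists and objects as JSON in quotes. play_rows: Moves the arm, as the interface text tells. Its arguments: {"type":"object","properties":{"steps":{"type":"array","items":{"type":"object","properties":{"claw":{"type":"number"},"dp":{"type":"array","items":{"type":"number"}},"angular":{"type":"array","items":{"type":"number"}}}}},"force":{"type":"number"}},"required":["steps"]}

```bash
mkdir -p pics; cat > h.py <<'E'
import numpy as np, cv2, json
from scipy.spatial.transform import Rotation as R
from workcell import env
def tcp(s=None):
    s=s or env.get_state(); q=s["orientation"]
    T=np.eye(4); T[:3,:3]=R.from_quat([q[1],q[2],q[3],q[0]]).as_matrix(); T[:3,3]=s["tcp_pos"]; return T
def cloud(name):
    c=env.calibration(name); W=tcp()@np.array(c["hand_eye"]) if name=="wrist" else np.array(c["world_from_camera"])
    im,d=env.read_camera(name)
    v,u=np.mgrid[0:400,0:640]
    xd=(u-c["cx"])/c["fx"]; yd=(v-c["cy"])/c["fy"]
    x,y=xd.copy(),yd.copy()
    for _ in range(8):
        f=1+c["k1"]*(x*x+y*y); x=xd/f; y=yd/f
    P=np.stack([x*d,y*d,d],-1)@W[:3,:3].T+W[:3,3]
    P[d<=0]=np.nan
    return im,d,P
def save(im,n,s=1,crop=None):
    if crop: im=im[crop[1]:crop[3],crop[0]:crop[2]]
    cv2.imwrite("pics/"+n,cv2.resize(im[:,:,::-1],None,fx=s,fy=s,interpolation=cv2.INTER_CUBIC))
E
python3 - <<'E'
from h import *
s=env.get_state(); print(s); print(np.round(tcp(s),3))
for n in("scene","top"):
    im,d,P=cloud(n); save(im,n+"0.png",1.25); np.savez("/tmp/"+n,im=im,P=P); print(n,np.array(env.calibration(n)["world_from_camera"]).round(2).tolist())
print(env.calibration("wrist"))
E
```

```text
{'clock': 0.0, 'joint_pos': array([-1.37662034e+00,  3.13984753e-01,  4.49684746e-02,  1.30361529e+00,
        1.20039846e-05,  1.43123233e+00]), 'qvel': array([-0.00030058,  0.00121275,  0.00038185,  0.00028959,  0.00062728,
       -0.00015767]), 'tau': array([-3.38885420e-04, -4.80632579e+01,  2.98530221e+01,  1.95118063e-02,
        2.36655308e-05,  6.95940798e-06]), 'tcp_pos': array([ 0.18827275, -0.54276576,  0.23841348]), 'orientation': array([-9.17444227e-04,  9.86109066e-01,  1.66096559e-01, -1.90537280e-05]), 'wrist_force': array([-0.0062597 , -0.74417619, -0.53059809]), 'ft_torque': array([0.01503395, 0.03723917, 0.00364656]), 'finger_gap': 0.08549947864763985}
[[ 0.945  0.328 -0.     0.188]
 [ 0.328 -0.945  0.002 -0.543]
 [ 0.    -0.002 -1.     0.238]
 [ 0.     0.     0.     1.   ]]
scene [[0.1, 0.85, -0.51, 1.17], [0.99, -0.08, 0.06, -0.13], [0.01, -0.52, -0.86, 1.17], [0.0, 0.0, 0.0, 1.0]]
top [[-0.01, -1.0, 0.08, 0.4], [-1.0, 0.01, 0.01, -0.07], [-0.01, -0.08, -1.0, 1.47], [0.0, 0.0, 0.0, 1.0]]
{'fx': 348.1325248267811, 'fy': 348.1325248267811, 'cx': 319.3922511522093, 'cy': 201.71239450821298, 'k1': -0.03731437345858744, 'hand_eye': array([[ 1.51686523e-04, -9.62238032e-01, -2.72209380e-01,
         6.78791741e-02],
       [ 9.99999988e-01,  1.54289119e-04,  1.18425866e-05,
        -1.51358226e-04],
       [ 3.06035582e-05, -2.72209379e-01,  9.62238044e-01,
        -1.34117185e-01],
       [ 0.00000000e+00,  0.00000000e+00,  0.00000000e+00,
         1.00000000e+00]])}
```

View pics/top0.png

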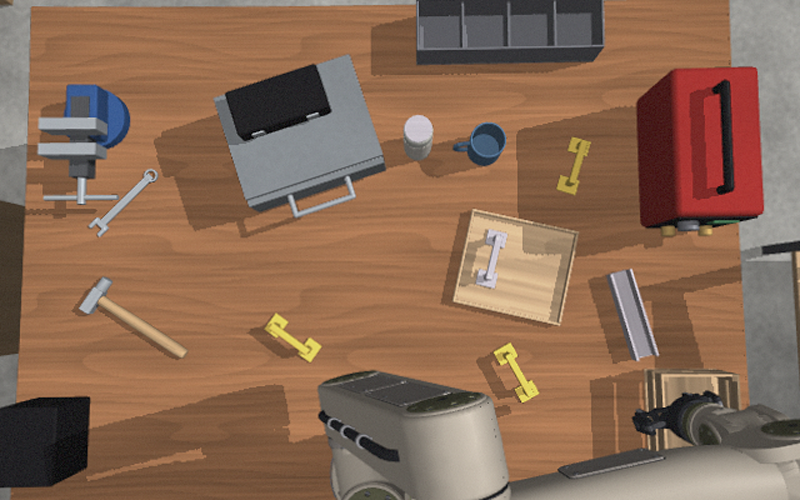

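View pics/scene0.png

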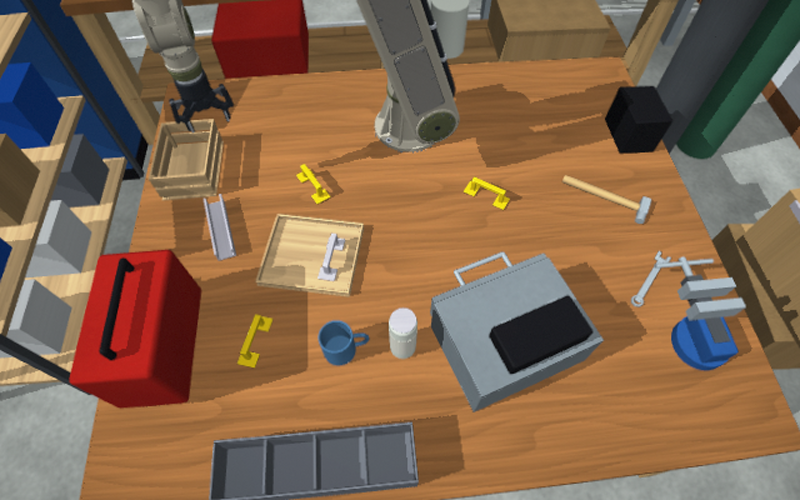

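The top view (800x500 image) shows the drawer handle at (322,197), the cabinet at (300,135) and the grey grab in the tray at (491,258). The can is at (418,137) and the mug at (487,143). Look-alikes for the grab are the yellow ones at (573,165), (292,337) and (516,372), plus a grey channel at (632,313). I choose the bare grey one inside the tray.

```bash
python3 - <<'E'
from h import *
z=np.load("/tmp/top.npz"); im,P=z["im"],z["P"]
def reg(x0,y0,x1,y1,zl,zh,nm):
    a,b,c,d=[int(v/1.25) for v in (x0,y0,x1,y1)]
    p=P[b:d,a:c].reshape(-1,3); p=p[(p[:,2]>zl)&(p[:,2]<zh)]
    r=cv2.minAreaRect((p[:,:2]*1000).astype(np.float32)); 
    print(nm,len(p),"mean",p.mean(0).round(4),"z",np.percentile(p[:,2],[5,50,95]).round(4),"rect",np.round(r[0],1),np.round(r[1],1),round(r[2],1)); return p
def line(p):
    m=np.median(p[:,:2],0); u,s,v=np.linalg.svd(p[:,:2]-m,full_matrices=False); print("  dir deg",np.degrees(np.arctan2(v[0,1],v[0,0])).round(2))
reg(285,175,360,222,.095,.13,"handle"); 
p=reg(200,50,400,212,.13,.148,"cabtop")
p=reg(470,225,512,292,.035,.07,"grabbar"); line(p)
p=reg(445,205,585,330,.016,.03,"traywalls")
p=reg(400,110,438,160,.15,.2,"can"); p=reg(455,120,510,170,.08,.11,"mug")
p=reg(485,340,545,405,.03,.07,"yellow near tray")
p=reg(215,55,335,140,.18,.25,"case")
g=save(im,"grabcrop.png",4,(355,160,470,270))
E
```

```text
handle 493 mean [0.6128 0.1182 0.1202] z [0.1009 0.1225 0.1278] rect [621.5 118.2] [ 67.9 163.1] 16.9
cabtop 7453 mean [0.7294 0.1472 0.1398] z [0.1348 0.1398 0.1445] rect [741.6 162.1] [279.4 312.1] 17.9
grabbar 224 mean [ 0.482  -0.2585  0.0578] z [0.0509 0.0582 0.0637] rect [ 482.3 -259.1] [ 16.3 102.7] 75.1
  dir deg 165.36
traywalls 781 mean [ 0.4637 -0.3147  0.0232] z [0.0174 0.0235 0.0283] rect [ 461.8 -313.1] [250.3 222.8] 76.9
can 454 mean [ 0.7447 -0.091   0.1683] z [0.1569 0.1694 0.1743] rect [746.1 -91.6] [61.2 60.4] 89.3
mug 216 mean [ 0.74   -0.2423  0.091 ] z [0.0808 0.0928 0.0987] rect [ 743.3 -242.4] [89.1 79.7] 56.7
yellow near tray 235 mean [ 0.2207 -0.3087  0.0517] z [0.0452 0.0523 0.0579] rect [ 219.6 -309.6] [103.9  15.9] 28.7
case 2881 mean [0.8042 0.2024 0.1896] z [0.1846 0.1897 0.1943] rect [805.5 202.6] [104.6 201.1] 17.3
```

View pics/grabcrop.png

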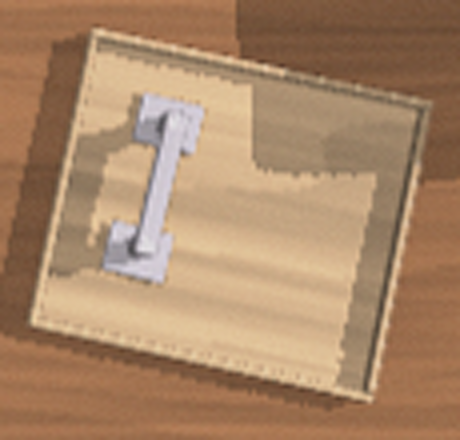

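The crop confirms the choice: a bare grey bar on two feet, in the tray's +y half, with its top at z = 58 mm (6 + 52). Next I turn the tool so the jaws open along the drawer's x, then hover over the handle.

>>> play_rows --steps '[{"claw":0,"dp":[0,0,0],"angular":[0,0,-5.5]},{"claw":0,"dp":[0,0,0],"angular":[0,0,-5.5]},{"claw":0,"dp":[0,0,0],"angular":[0,0,-5.5]},{"claw":0,"dp":[0,0,0],"angular":[0,0,-5.5]},{"claw":0,"dp":[0,0,0],"angular":[0,0,-5.5]},{"claw":0,"dp":[0,0,0],"angular":[0,0,-5.5]},{"claw":0,"dp":[0,0,0],"angular":[0,0,-5.5]},{"claw":0,"dp":[0,0,0],"angular":[0,0,-5.5]}]'

```text
clock: 0.77
tcp_pos: [0.1883, -0.543, 0.2388]
orientation: [-0.001, 0.851, 0.525, 0.0]
wrist_force: [0.5, 0.3, 0.7]
finger_gap: 0.0855
```

>>> play_rows --steps '[{"claw":0,"dp":[0,0,0],"angular":[0,0,-5.5]},{"claw":0,"dp":[0,0,0],"angular":[0,0,-5.5]},{"claw":0,"dp":[0,0,0],"angular":[0,0,-5.5]},{"claw":0,"dp":[0,0,0],"angular":[0,0,-5.5]},{"claw":0,"dp":[0,0,0],"angular":[0,0,-5.5]},{"claw":0,"dp":[0,0,0],"angular":[0,0,-5.5]},{"claw":0,"dp":[0,0,0],"angular":[0,0,-5.5]},{"claw":0,"dp":[0,0,0],"angular":[0,0,-5.5]}]'

```text
clock: 1.43
tcp_pos: [0.1883, -0.543, 0.2388]
orientation: [-0.0, 0.592, 0.806, 0.0]
wrist_force: [-0.1, -0.4, 0.4]
finger_gap: 0.0854
```

>>> play_rows --steps '[{"claw":0,"dp":[0.021,0.0242,0],"angular":[0,0,0]},{"claw":0,"dp":[0.021,0.0242,0],"angular":[0,0,0]},{"claw":0,"dp":[0.021,0.0242,0],"angular":[0,0,0]},{"claw":0,"dp":[0.021,0.0242,0],"angular":[0,0,0]},{"claw":0,"dp":[0.021,0.0242,0],"angular":[0,0,0]},{"claw":0,"dp":[0.021,0.0242,0],"angular":[0,0,0]},{"claw":0,"dp":[0.021,0.0242,0],"angular":[0,0,0]},{"claw":0,"dp":[0.021,0.0242,0],"angular":[0,0,0]}]'

```text
clock: 2.1
tcp_pos: [0.3243, -0.3241, 0.239]
orientation: [-0.0, 0.594, 0.804, 0.0]
wrist_force: [0.1, -0.7, -0.3]
finger_gap: 0.0853
```

Tracking is good.

>>> play_rows --steps '[{"claw":110,"dp":[0.021,0.0242,0],"angular":[0,0,0]},{"claw":110,"dp":[0.021,0.0242,0],"angular":[0,0,0]},{"claw":110,"dp":[0.021,0.0242,0],"angular":[0,0,0]},{"claw":110,"dp":[0.021,0.0242,0],"angular":[0,0,0]},{"claw":110,"dp":[0.021,0.0242,0],"angular":[0,0,0]},{"claw":110,"dp":[0.021,0.0242,0],"angular":[0,0,0]},{"claw":110,"dp":[0.021,0.0242,0],"angular":[0,0,0]},{"claw":110,"dp":[0.021,0.0242,0],"angular":[0,0,0]}]'

```text
clock: 2.77
tcp_pos: [0.4598, -0.1066, 0.239]
orientation: [-0.0, 0.594, 0.805, -0.0]
wrist_force: [0.5, -0.1, -0.4]
finger_gap: 0.0481
```

>>> play_rows --steps '[{"claw":110,"dp":[0.021,0.0242,0],"angular":[0,0,0]},{"claw":110,"dp":[0.021,0.0242,0],"angular":[0,0,0]},{"claw":110,"dp":[0.021,0.0242,0],"angular":[0,0,0]},{"claw":110,"dp":[0.021,0.0242,0],"angular":[0,0,0]},{"claw":110,"dp":[0.021,0.0242,0],"angular":[0,0,0]},{"claw":110,"dp":[0.021,0.0242,0],"angular":[0,0,0]},{"claw":110,"dp":[0.021,0.0242,0],"angular":[0,0,0]},{"claw":110,"dp":[0,0,0],"angular":[0,0,0]}]'

```text
clock: 3.43
tcp_pos: [0.5801, 0.0864, 0.2381]
orientation: [-0.0, 0.592, 0.806, 0.001]
wrist_force: [0.4, -0.9, 0.5]
finger_gap: 0.0486
```

```bash
python3 - <<'E'
from h import *
im,d,P=cloud("wrist"); save(im,"w1.png",1.25); T=tcp(); print(T.round(3))
c=np.degrees(np.arctan2(T[1,0],T[0,0])); print("xyaw",c)
Z=P[...,2]; v,u=np.mgrid[0:400,0:640]
m=(Z>.105)&(Z<.130)&(P[...,0]<.65)&(P[...,0]>.5)
p=P[m]; a=np.radians(17); ex=np.array([np.cos(a),np.sin(a)]); ey=np.array([-ex[1],ex[0]])
q=np.c_[p[:,:2]@ex,p[:,:2]@ey]; k=q[:,0]<np.percentile(q[:,0],1)+.014
b=p[k]; mm=b.mean(0); _,_,vv=np.linalg.svd(b[:,:2]-mm[:2],full_matrices=False)
print(len(p),k.sum(),"bar mean",mm.round(4),"ztop",np.percentile(b[:,2],[50,95]).round(4),"dir",np.degrees(np.arctan2(vv[0,1],vv[0,0])),"ey range",q[k,1].min(),q[k,1].max(),"ex range",q[k,0].min(),q[k,0].max())
E
```

```text
[[-0.298  0.955 -0.001  0.579]
 [ 0.955  0.298  0.     0.084]
 [ 0.    -0.001 -1.     0.238]
 [ 0.     0.     0.     1.   ]]
xyaw 107.34970109099284
6418 3168 bar mean [0.5925 0.1199 0.1222] ztop [0.1226 0.1242] dir -72.45779124758589 ey range -0.13447293465823423 0.005698598416817238 ex range 0.5950944877626526 0.609651205220638
```

View pics/w1.png

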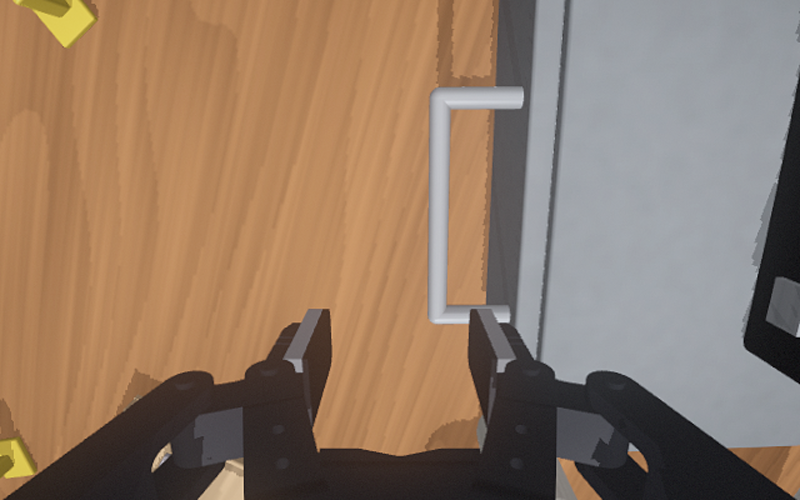

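The wrist view (800x500) shows the bar handle upright at about (440,205), with ends at (440,95) and (440,320). The measured bar top of 0.124 m matches the given 118 + 6 mm, and the yaw is about 17 degrees. Next I shift over it, descend and grip.

>>> play_rows --steps '[{"claw":110,"dp":[0.0124,0.0115,0],"angular":[0,0,0]},{"claw":110,"dp":[0.0124,0.0114,0],"angular":[0,0,0]},{"claw":110,"dp":[0,0,0.02],"angular":[0,0,0]},{"claw":110,"dp":[0,0,0.02],"angular":[0,0,0]},{"claw":110,"dp":[0,0,0.02],"angular":[0,0,0]},{"claw":110,"dp":[0,0,0.01],"angular":[0,0,0]},{"claw":110,"dp":[0,0,0],"angular":[0,0,0]},{"claw":110,"dp":[0,0,0],"angular":[0,0,0]}]'

```text
clock: 4.15
tcp_pos: [0.5921, 0.1119, 0.1691]
orientation: [-0.0, 0.594, 0.804, -0.001]
wrist_force: [0.4, -0.6, 0.5]
finger_gap: 0.0486
```

>>> play_rows --steps '[{"claw":110,"dp":[0,0,0.012],"angular":[0,0,0]},{"claw":110,"dp":[0,0,0.012],"angular":[0,0,0]},{"claw":110,"dp":[0,0,0.012],"angular":[0,0,0]},{"claw":110,"dp":[0,0,0.012],"angular":[0,0,0]},{"claw":110,"dp":[0,0,0.012],"angular":[0,0,0]},{"claw":110,"dp":[0,0,0],"angular":[0,0,0]},{"claw":110,"dp":[0,0,0],"angular":[0,0,0]},{"claw":110,"dp":[0,0,0],"angular":[0,0,0]}]'

```text
clock: 4.82
tcp_pos: [0.5936, 0.1125, 0.1109]
orientation: [0.001, 0.594, 0.804, 0.001]
wrist_force: [-0.1, 1.0, -0.4]
finger_gap: 0.0486
```

>>> play_rows --steps '[{"claw":240,"dp":[0,0,0],"angular":[0,0,0]},{"claw":240,"dp":[0,0,0],"angular":[0,0,0]},{"claw":240,"dp":[0,0,0],"angular":[0,0,0]},{"claw":240,"dp":[0,0,0],"angular":[0,0,0]},{"claw":240,"dp":[0,0,0],"angular":[0,0,0]},{"claw":240,"dp":[0,0,0],"angular":[0,0,0]},{"claw":240,"dp":[0,0,0],"angular":[0,0,0]},{"claw":240,"dp":[0,0,0],"angular":[0,0,0]}]' --force 40

```text
clock: 5.48
tcp_pos: [0.5938, 0.1127, 0.1104]
orientation: [0.001, 0.594, 0.805, 0.001]
wrist_force: [0.2, 0.9, 6.1]
finger_gap: 0.0105
```

>>> play_rows --steps '[{"claw":240,"dp":[0,-0.006,0],"angular":[0,0,0]},{"claw":240,"dp":[0,-0.012,0],"angular":[0,0,0]},{"claw":240,"dp":[0,-0.012,0],"angular":[0,0,0]},{"claw":240,"dp":[0,-0.012,0],"angular":[0,0,0]},{"claw":240,"dp":[0,-0.012,0],"angular":[0,0,0]},{"claw":240,"dp":[0,-0.012,0],"angular":[0,0,0]},{"claw":240,"dp":[0,-0.012,0],"angular":[0,0,0]},{"claw":240,"dp":[0,-0.012,0],"angular":[0,0,0]}]'

```text
clock: 6.15
tcp_pos: [0.508, 0.0851, 0.1104]
orientation: [0.002, 0.594, 0.804, 0.001]
wrist_force: [4.4, -2.5, 5.8]
finger_gap: 0.0104
```

>>> play_rows --steps '[{"claw":240,"dp":[0,-0.012,0],"angular":[0,0,0]},{"claw":240,"dp":[0,-0.012,0],"angular":[0,0,0]},{"claw":240,"dp":[0,-0.012,0],"angular":[0,0,0]},{"claw":240,"dp":[0,-0.012,0],"angular":[0,0,0]},{"claw":240,"dp":[0,-0.012,0],"angular":[0,0,0]},{"claw":240,"dp":[0,-0.012,0],"angular":[0,0,0]},{"claw":240,"dp":[0,-0.006,0],"angular":[0,0,0]},{"claw":240,"dp":[0,0,0],"angular":[0,0,0]}]'

```text
clock: 6.82
tcp_pos: [0.4322, 0.0606, 0.1104]
orientation: [0.003, 0.595, 0.804, -0.002]
wrist_force: [-0.5, -8.5, 7.8]
finger_gap: 0.0104
```

>>> play_rows --steps '[{"claw":240,"dp":[-0.002,-0.004,0],"angular":[0,0,0]},{"claw":240,"dp":[0,-0.004,0],"angular":[0,0,0]},{"claw":240,"dp":[0,-0.004,0],"angular":[0,0,0]},{"claw":240,"dp":[0,-0.003,0],"angular":[0,0,0]},{"claw":240,"dp":[0,-0.002,0],"angular":[0,0,0]},{"claw":240,"dp":[0,-0.002,0],"angular":[0,0,0]},{"claw":240,"dp":[0,0,0],"angular":[0,0,0]},{"claw":240,"dp":[0,0,0],"angular":[0,0,0]}]'

```text
clock: 7.48
tcp_pos: [0.416, 0.0553, 0.1104]
orientation: [0.002, 0.594, 0.804, 0.001]
wrist_force: [2.4, -0.7, 7.3]
finger_gap: 0.0106
```

>>> play_rows --steps '[{"claw":240,"dp":[0,-0.002,0],"angular":[0,0,0]},{"claw":240,"dp":[0,-0.002,0],"angular":[0,0,0]},{"claw":240,"dp":[0,-0.002,0],"angular":[0,0,0]},{"claw":240,"dp":[0,-0.001,0],"angular":[0,0,0]},{"claw":240,"dp":[0,0,0],"angular":[0,0,0]},{"claw":240,"dp":[0,0,0],"angular":[0,0,0]},{"claw":240,"dp":[0,0,0],"angular":[0,0,0]},{"claw":240,"dp":[0,0,0],"angular":[0,0,0]}]'

```text
clock: 8.15
tcp_pos: [0.4159, 0.0552, 0.1106]
orientation: [0.005, 0.593, 0.805, 0.007]
wrist_force: [23.0, 9.0, -14.8]
finger_gap: 0.0108
```

The drawer is at its stop: 24 N along x with no further motion. I release the load, open and rise, then turn the jaws crosswise.

>>> play_rows --steps '[{"claw":240,"dp":[0,0.003,0],"angular":[0,0,0]},{"claw":240,"dp":[0,0.0025,0],"angular":[0,0,0]},{"claw":240,"dp":[0,0,0],"angular":[0,0,0]},{"claw":120,"dp":[0,0,0],"angular":[0,0,0]},{"claw":120,"dp":[0,0,0],"angular":[0,0,0]},{"claw":120,"dp":[0,0,0],"angular":[0,0,0]},{"claw":120,"dp":[0,0,0],"angular":[0,0,0]},{"claw":120,"dp":[0,0,-0.01],"angular":[0,0,0]}]'

```text
clock: 8.82
tcp_pos: [0.4109, 0.0552, 0.1175]
orientation: [-0.002, 0.594, 0.804, -0.001]
wrist_force: [-0.8, 0.4, 0.3]
finger_gap: 0.0454
```

>>> play_rows --steps '[{"claw":120,"dp":[0,0,-0.025],"angular":[0,0,0]},{"claw":120,"dp":[0,0,-0.03],"angular":[0,0,0]},{"claw":120,"dp":[0,0,-0.03],"angular":[0,0,0]},{"claw":120,"dp":[0,0,-0.03],"angular":[0,0,0]},{"claw":120,"dp":[0,0.03,-0.02],"angular":[0,0,0]},{"claw":120,"dp":[0,0.03,-0.02],"angular":[0,0,0]},{"claw":120,"dp":[0,0.03,0],"angular":[0,0,0]},{"claw":120,"dp":[0,0,0],"angular":[0,0,-6.9]}]'

```text
clock: 9.48
tcp_pos: [0.5039, 0.0825, 0.2745]
orientation: [0.002, 0.544, 0.839, 0.001]
wrist_force: [-0.1, 0.1, -0.1]
finger_gap: 0.0454
```

>>> play_rows --steps '[{"claw":120,"dp":[0,0,0],"angular":[0,0,-6.9]},{"claw":120,"dp":[0,0,0],"angular":[0,0,-6.9]},{"claw":120,"dp":[0,0,0],"angular":[0,0,-6.9]},{"claw":120,"dp":[0,0,0],"angular":[0,0,-6.9]},{"claw":120,"dp":[0,0,0],"angular":[0,0,-6.9]},{"claw":120,"dp":[0,0,0],"angular":[0,0,-6.9]},{"claw":120,"dp":[0,0,0],"angular":[0,0,-6.9]},{"claw":120,"dp":[0,0,0],"angular":[0,0,-6.9]}]'

```text
clock: 10.15
tcp_pos: [0.4984, 0.0816, 0.2737]
orientation: [-0.001, 0.091, 0.996, -0.0]
wrist_force: [-1.2, 0.5, -0.4]
finger_gap: 0.0454
```

>>> play_rows --steps '[{"claw":120,"dp":[0,0,0],"angular":[0,0,-6.9]},{"claw":120,"dp":[0,0,0],"angular":[0,0,-6.9]},{"claw":120,"dp":[0,0,0],"angular":[0,0,-6.9]},{"claw":120,"dp":[0,0,0],"angular":[0,0,-6.9]},{"claw":120,"dp":[0,0,0],"angular":[0,0,0]},{"claw":120,"dp":[0,0,0],"angular":[0,0,0]},{"claw":120,"dp":[0,0,0],"angular":[0,0,0]},{"claw":120,"dp":[0,0,0],"angular":[0,0,0]}]'

```text
clock: 10.82
tcp_pos: [0.499, 0.0817, 0.2741]
orientation: [-0.0, -0.145, 0.989, -0.0]
wrist_force: [0.1, -0.3, 0.3]
finger_gap: 0.0449
```

```bash
python3 - <<'E'
from h import *
im,d,P=cloud("wrist"); save(im,"w2.png",1.25); np.savez("/tmp/w2",im=im,P=P); T=tcp(); print(T.round(3))
E
```

```text
[[-0.958 -0.288 -0.     0.499]
 [-0.288  0.958 -0.     0.082]
 [ 0.    -0.    -1.     0.274]
 [ 0.     0.     0.     1.   ]]
```

View pics/w2.png

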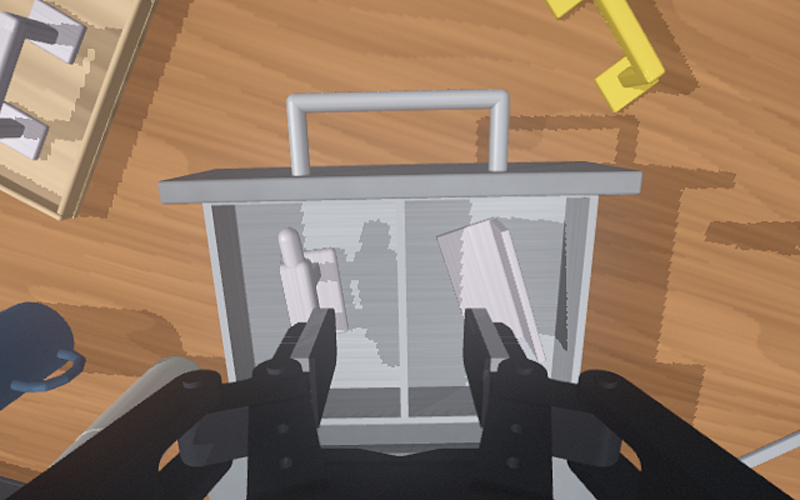

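The wrist view, with the robot side up, shows the drawer fully out and the handle at (400,100). The cleat lies in the left (-y) compartment around (300,280), partly hidden by a finger. The angle bracket is in the right compartment at (495,290). Now I fit the cleat bar from the wrist and top clouds.

```bash
python3 - <<'E'
from h import *
z=np.load("/tmp/w2.npz"); Pw=z["P"]; im,d,Pt=cloud("top"); save(im,"t2.png",3,(160,90,360,260))
for n,P in(("wrist",Pw),("top",Pt)):
  p=P.reshape(-1,3); a=np.radians(17.3); ex=np.array([np.cos(a),np.sin(a)]); ey=np.array([-ex[1],ex[0]])
  p=p[np.isfinite(p[:,2])]; q=np.c_[p[:,:2]@ex,p[:,:2]@ey,p[:,2]]
  h=q[(q[:,2]>.112)&(q[:,2]<.13)&(q[:,0]>.38)&(q[:,0]<.424)&(abs(q[:,1]+.07)<.09)]
  print(n,"handle ex",np.percentile(h[:,0],[2,50,98]) if len(h) else 0,"ey",(h[:,1].min(),h[:,1].max()) if len(h) else 0)
  for zl,zh,nm in((.108,.124,"bar"),(.06,.085,"base"),(.098,.108,"walls")):
    m=(q[:,2]>zl)&(q[:,2]<zh)&(q[:,0]>.47)&(q[:,0]<.66)&(q[:,1]>-.215)&(q[:,1]<.06)
    if nm=="bar": m&=(q[:,1]<-.09)&(q[:,1]>-.20)
    b=q[m]; 
    if len(b)<20: print(n,nm,len(b));continue
    r=cv2.minAreaRect((b[:,:2]*1000).astype(np.float32))
    print(n,nm,len(b),"z",np.percentile(b[:,2],[5,50,95]).round(3),"ex",b[:,0].min().round(3),b[:,0].max().round(3),"ey",b[:,1].min().round(3),b[:,1].max().round(3),np.round(r[0],1),np.round(r[1],1),round(r[2],1))
E
```

```text
wrist handle ex [0.40695841 0.41341335 0.42245612] ey (np.float64(-0.141666790390496), np.float64(0.000287662761023758))
wrist bar 1540 z [0.11  0.113 0.115] ex 0.496 0.57 ey -0.158 -0.132 [ 532.4 -145.7] [73.  22.5] 6.7
wrist base 25107 z [0.06  0.061 0.076] ex 0.483 0.659 ey -0.204 0.06 [570.8 -72.1] [176.  264.1] 0.0
wrist walls 3989 z [0.099 0.104 0.106] ex 0.476 0.66 ey -0.21 0.06 [568.7 -74.4] [183.9 270.5] 0.6
top handle ex [0.40681017 0.4127188  0.42250712] ey (np.float64(-0.1417364448564626), np.float64(-0.007771607355764228))
top bar 352 z [0.109 0.114 0.119] ex 0.476 0.66 ey -0.198 -0.096 [ 568.  -146.3] [184.1 101.9] 0.6
top base 1703 z [0.06  0.063 0.072] ex 0.482 0.659 ey -0.204 -0.026 [ 570.4 -114.2] [175.5 177.5] 0.6
top walls 269 z [0.1   0.105 0.108] ex 0.475 0.66 ey -0.209 -0.029 [ 567.9 -118.6] [184.3 180. ] 0.5
```

View pics/t2.png

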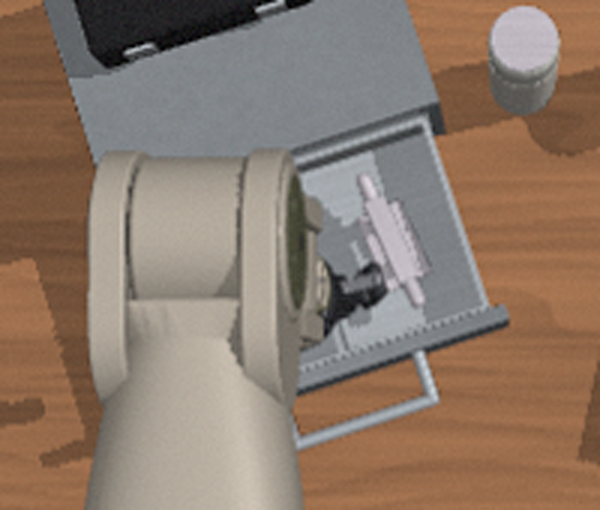

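```bash
python3 - <<'E'
from h import *
im,d,P=cloud("top"); a=np.radians(17.3); ex=np.array([np.cos(a),np.sin(a)]); ey=np.array([-ex[1],ex[0]])
p=P.reshape(-1,3); q=np.c_[p[:,:2]@ex,p[:,:2]@ey,p[:,2]]
m=(q[:,2]>.106)&(q[:,2]<.125)&(q[:,0]>.493)&(q[:,0]<.65)&(q[:,1]>-.19)&(q[:,1]<-.115)
b=q[m]; r=cv2.minAreaRect((b[:,:2]*1000).astype(np.float32)); print(len(b),b[:,2].mean(),r)
for x in np.arange(.49,.65,.012):
    k=b[abs(b[:,0]-x)<.006]
    if len(k): print(x.round(3),len(k),k[:,1].min().round(3),k[:,1].max().round(3))
E
```

```text
339 0.11418440284742543 ((563.4456787109375, -142.77651977539062), (132.54486083984375, 21.91942596435547), 6.3520188331604)
0.502 21 -0.157 -0.142
0.514 24 -0.156 -0.142
0.526 33 -0.157 -0.136
0.538 36 -0.156 -0.135
0.55 37 -0.155 -0.134
0.562 34 -0.153 -0.132
0.574 38 -0.153 -0.131
0.586 34 -0.151 -0.129
0.598 34 -0.149 -0.129
0.61 24 -0.145 -0.13
0.622 23 -0.143 -0.129
0.634 1 -0.135 -0.135
```

The cleat fit gives 132 x 22 mm, with its centre at world (0.580, 0.031) and yaw 23.6 degrees, which agrees with the given sizes.

>>> play_rows --steps '[{"claw":100,"dp":[0,0,0],"angular":[0,0,-6.9]},{"claw":100,"dp":[-0.0136,-0.0198,0],"angular":[0,0,0]},{"claw":100,"dp":[-0.0136,-0.0198,0],"angular":[0,0,0]},{"claw":100,"dp":[-0.0136,-0.0198,0],"angular":[0,0,0]},{"claw":100,"dp":[-0.0134,-0.0197,0],"angular":[0,0,0]},{"claw":100,"dp":[0,0,0.03],"angular":[0,0,0]},{"claw":100,"dp":[0,0,0.03],"angular":[0,0,0]},{"claw":100,"dp":[0,0,0.03],"angular":[0,0,0]}]'

```text
clock: 11.63
tcp_pos: [0.5814, 0.0306, 0.1835]
orientation: [0.001, -0.205, 0.979, -0.0]
wrist_force: [-0.1, 1.3, 0.1]
finger_gap: 0.0518
```

>>> play_rows --steps '[{"claw":100,"dp":[0,0,0.02],"angular":[0,0,0]},{"claw":100,"dp":[0,0,0.01],"angular":[0,0,0]},{"claw":100,"dp":[0,0,0],"angular":[0,0,0]},{"claw":100,"dp":[0,0,0],"angular":[0,0,0]},{"claw":100,"dp":[0,0,0],"angular":[0,0,0]},{"claw":100,"dp":[0,0,0],"angular":[0,0,0]},{"claw":100,"dp":[0,0,0],"angular":[0,0,0]},{"claw":100,"dp":[0,0,0],"angular":[0,0,0]}]'

```text
clock: 12.3
tcp_pos: [0.5812, 0.0311, 0.1554]
orientation: [0.001, -0.206, 0.979, -0.0]
wrist_force: [-0.3, 0.6, -0.6]
finger_gap: 0.0516
```

```bash
python3 - <<'E'
from h import *
im,d,P=cloud("wrist"); save(im,"w3.png",1.25); T=tcp(); print(T.round(3))
# bar points in tool frame
p=P.reshape(-1,3); p=p[(p[:,2]>.107)&(p[:,2]<.122)]
t=(p-T[:3,3])@T[:3,:3]; t=t[(abs(t[:,1])<.02)&(t[:,0]>.0)&(t[:,0]<.06)]
for x in np.arange(.0,.06,.01):
    k=t[abs(t[:,0]-x)<.005]
    if len(k): print(x.round(3),len(k),k[:,1].min().round(3),k[:,1].max().round(3))
E
```

```text
[[-0.915 -0.402  0.002  0.581]
 [-0.402  0.915 -0.     0.031]
 [-0.001 -0.001 -1.     0.155]
 [ 0.     0.     0.     1.   ]]
0.0 345 -0.01 0.012
0.01 713 -0.01 0.012
0.02 734 -0.01 0.012
0.03 778 -0.01 0.012
0.04 754 -0.01 0.011
0.05 565 -0.006 0.008
```

View pics/w3.png

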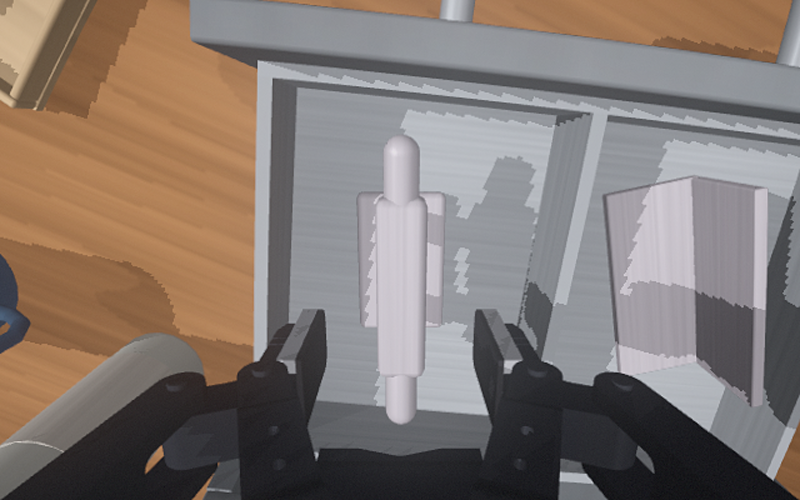

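The wrist close view shows the cleat centred and parallel between the jaws, with its bar at (400,285) and horns at (400,140) and (400,420). Descend, grip, lift.

>>> play_rows --steps '[{"claw":100,"dp":[0,0,0.015],"angular":[0,0,0]},{"claw":100,"dp":[0,0,0.015],"angular":[0,0,0]},{"claw":100,"dp":[0,0,0.015],"angular":[0,0,0]},{"claw":100,"dp":[0,0,0.01],"angular":[0,0,0]},{"claw":100,"dp":[0,0,0.004],"angular":[0,0,0]},{"claw":100,"dp":[0,0,0],"angular":[0,0,0]},{"claw":230,"dp":[0,0,0],"angular":[0,0,0]},{"claw":230,"dp":[0,0,0],"angular":[0,0,0]}]' --force 60

```text
clock: 13.02
tcp_pos: [0.5813, 0.031, 0.0962]
orientation: [0.001, -0.206, 0.979, -0.0]
wrist_force: [0.3, 0.0, -0.1]
finger_gap: 0.0286
```

>>> play_rows --steps '[{"claw":230,"dp":[0,0,0],"angular":[0,0,0]},{"claw":230,"dp":[0,0,0],"angular":[0,0,0]},{"claw":230,"dp":[0,0,0],"angular":[0,0,0]},{"claw":230,"dp":[0,0,0],"angular":[0,0,0]},{"claw":230,"dp":[0,0,-0.005],"angular":[0,0,0]},{"claw":230,"dp":[0,0,-0.01],"angular":[0,0,0]},{"claw":230,"dp":[0,0,-0.015],"angular":[0,0,0]},{"claw":230,"dp":[0,0,0],"angular":[0,0,0]}]'

```text
clock: 13.68
tcp_pos: [0.5819, 0.0308, 0.1279]
orientation: [0.002, -0.206, 0.979, -0.001]
wrist_force: [0.3, 0.1, -2.2]
finger_gap: 0.021
```

>>> play_rows --steps '[{"claw":230,"dp":[0,0,-0.02],"angular":[0,0,0]},{"claw":230,"dp":[0,0,-0.03],"angular":[0,0,0]},{"claw":230,"dp":[0,0,-0.03],"angular":[0,0,0]},{"claw":230,"dp":[0,0,-0.027],"angular":[0,0,0]},{"claw":230,"dp":[0,0,0],"angular":[0,0,6.1]},{"claw":230,"dp":[0,0,0],"angular":[0,0,6.1]},{"claw":230,"dp":[0,0,0],"angular":[0,0,6.1]},{"claw":230,"dp":[0,0,0],"angular":[0,0,6.1]}]'

```text
clock: 14.35
tcp_pos: [0.5804, 0.031, 0.232]
orientation: [-0.0, 0.009, 1.0, -0.0]
wrist_force: [0.1, -1.0, -4.3]
finger_gap: 0.021
```

>>> play_rows --steps '[{"claw":230,"dp":[0,0,0],"angular":[0,0,6.1]},{"claw":230,"dp":[0,0,0],"angular":[0,0,6.1]},{"claw":230,"dp":[0.0028,-0.0305,0],"angular":[0,0,0]},{"claw":230,"dp":[0.0028,-0.0305,0],"angular":[0,0,0]},{"claw":230,"dp":[0.0028,-0.0305,0],"angular":[0,0,0]},{"claw":230,"dp":[0.0028,-0.0305,0],"angular":[0,0,0]},{"claw":230,"dp":[0.0028,-0.0305,0],"angular":[0,0,0]},{"claw":230,"dp":[0.0028,-0.0305,0],"angular":[0,0,0]}]'

```text
clock: 15.02
tcp_pos: [0.5225, -0.1448, 0.2318]
orientation: [-0.0, 0.112, 0.994, -0.0]
wrist_force: [0.2, -0.4, -3.2]
finger_gap: 0.0206
```

>>> play_rows --steps '[{"claw":230,"dp":[0.0028,-0.0305,0],"angular":[0,0,0]},{"claw":230,"dp":[0.0028,-0.0305,0],"angular":[0,0,0]},{"claw":230,"dp":[0.0028,-0.0305,0],"angular":[0,0,0]},{"claw":230,"dp":[0.0028,-0.0305,0],"angular":[0,0,0]},{"claw":230,"dp":[0.0028,-0.0305,0],"angular":[0,0,0]},{"claw":230,"dp":[0.0028,-0.0305,0],"angular":[0,0,0]},{"claw":230,"dp":[0.0028,-0.0305,0],"angular":[0,0,0]},{"claw":230,"dp":[0.0028,-0.0305,0],"angular":[0,0,0]}]'

```text
clock: 15.68
tcp_pos: [0.4463, -0.3777, 0.2317]
orientation: [-0.0, 0.112, 0.994, 0.0]
wrist_force: [0.5, 0.2, -3.6]
finger_gap: 0.021
```

>>> play_rows --steps '[{"claw":230,"dp":[0,0,0],"angular":[0,0,0]},{"claw":230,"dp":[0,0,0.025],"angular":[0,0,0]},{"claw":230,"dp":[0,0,0.025],"angular":[0,0,0]},{"claw":230,"dp":[0,0,0.025],"angular":[0,0,0]},{"claw":230,"dp":[0,0,0.015],"angular":[0,0,0]},{"claw":230,"dp":[0,0,0],"angular":[0,0,0]},{"claw":230,"dp":[0,0,0],"angular":[0,0,0]},{"claw":230,"dp":[0,0,0],"angular":[0,0,0]}]'

```text
clock: 16.35
tcp_pos: [0.4477, -0.3768, 0.1433]
orientation: [0.0, 0.112, 0.994, -0.0]
wrist_force: [0.3, -0.7, -3.3]
finger_gap: 0.0206
```

```bash
python3 - <<'E'
from h import *
im,d,P=cloud("wrist"); save(im,"w4.png",1.25); T=tcp(); print(T.round(3))
p=P.reshape(-1,3); c=np.array([.4618,-.3131]); a=np.radians(-13.1); ex=np.array([np.cos(a),np.sin(a)]); ey=np.array([-ex[1],ex[0]])
t=(T[:2,3]-c); print("tcp in tray",t@ex,t@ey)
q=np.c_[(p[:,:2]-c)@ex,(p[:,:2]-c)@ey,p[:,2]]
b=q[(q[:,2]>.045)&(q[:,2]<.065)&(abs(q[:,1]-.055)<.03)&(abs(q[:,0])<.1)]
print("grab",len(b),cv2.minAreaRect((b[:,:2]*1000).astype(np.float32)) if len(b) else 0)
w=q[(abs(q[:,2]-.024)<.004)&(abs(q[:,0])<.13)&(abs(q[:,1])<.14)]; print("walls",w.min(0).round(3),w.max(0).round(3))
E
```

```text
[[-0.975  0.223  0.002  0.448]
 [ 0.223  0.975 -0.002 -0.377]
 [-0.002 -0.002 -1.     0.144]
 [ 0.     0.     0.     1.   ]]
tcp in tray 0.001028123008918946 -0.06554073282036846
grab 4270 ((7.554447174072266, 56.24177551269531), (16.959672927856445, 102.9371109008789), 88.33270263671875)
walls [-0.109 -0.125  0.02 ] [0.111 0.126 0.028]
```

View pics/w4.png

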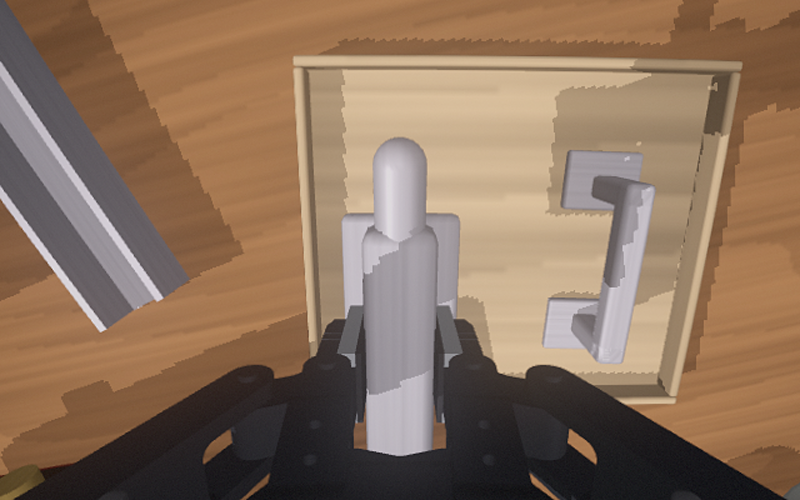

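The cleat hangs level and square over the tray's empty half, with its bar at (400,330), and the grab is untouched at (615,265). Lower it gently.

>>> play_rows --steps '[{"claw":230,"dp":[0,0,0.02],"angular":[0,0,0]},{"claw":230,"dp":[0,0,0.02],"angular":[0,0,0]},{"claw":230,"dp":[0,0,0.02],"angular":[0,0,0]},{"claw":230,"dp":[0,0,0.02],"angular":[0,0,0]},{"claw":230,"dp":[0,0,0.01],"angular":[0,0,0]},{"claw":230,"dp":[0,0,0.006],"angular":[0,0,0]},{"claw":230,"dp":[0,0,0.002],"angular":[0,0,0]},{"claw":230,"dp":[0,0,0],"angular":[0,0,0]}]'

```text
clock: 17.07
tcp_pos: [0.4477, -0.3769, 0.045]
orientation: [0.0, 0.112, 0.994, -0.0]
wrist_force: [0.7, 0.5, -3.1]
finger_gap: 0.0204
```

>>> play_rows --steps '[{"claw":230,"dp":[0,0,0.0015],"angular":[0,0,0]},{"claw":230,"dp":[0,0,0.0015],"angular":[0,0,0]},{"claw":230,"dp":[0,0,0.0015],"angular":[0,0,0]},{"claw":230,"dp":[0,0,0.001],"angular":[0,0,0]},{"claw":230,"dp":[0,0,0],"angular":[0,0,0]},{"claw":230,"dp":[0,0,0],"angular":[0,0,0]},{"claw":230,"dp":[0,0,0],"angular":[0,0,0]},{"claw":230,"dp":[0,0,0],"angular":[0,0,0]}]'

```text
clock: 17.73
tcp_pos: [0.4479, -0.3771, 0.0414]
orientation: [0.001, 0.112, 0.994, -0.001]
wrist_force: [-3.3, 3.7, 9.4]
finger_gap: 0.021
```

>>> play_rows --steps '[{"claw":230,"dp":[0,0,-0.0015],"angular":[0,0,0]},{"claw":120,"dp":[0,0,0],"angular":[0,0,0]},{"claw":120,"dp":[0,0,0],"angular":[0,0,0]},{"claw":120,"dp":[0,0,0],"angular":[0,0,0]},{"claw":120,"dp":[0,0,0],"angular":[0,0,0]},{"claw":120,"dp":[0,0,-0.01],"angular":[0,0,0]},{"claw":120,"dp":[0,0,-0.03],"angular":[0,0,0]},{"claw":120,"dp":[0,0,-0.03],"angular":[0,0,0]}]'

```text
clock: 18.4
tcp_pos: [0.4462, -0.3753, 0.1101]
orientation: [-0.001, 0.112, 0.994, 0.001]
wrist_force: [0.2, 0.1, 1.2]
finger_gap: 0.0455
```

>>> play_rows --steps '[{"claw":120,"dp":[-0.0013,0.0244,0],"angular":[0,0,0]},{"claw":120,"dp":[-0.0013,0.0244,0],"angular":[0,0,0]},{"claw":120,"dp":[-0.0013,0.0244,0],"angular":[0,0,0]},{"claw":120,"dp":[-0.0013,0.0244,0],"angular":[0,0,0]},{"claw":120,"dp":[-0.0013,0.0244,0],"angular":[0,0,0]},{"claw":120,"dp":[0,0,0],"angular":[0,0,1.9]},{"claw":120,"dp":[0,0,0],"angular":[0,0,0]},{"claw":120,"dp":[0,0,0],"angular":[0,0,0]}]'

```text
clock: 19.07
tcp_pos: [0.4811, -0.259, 0.111]
orientation: [0.0, 0.128, 0.992, -0.0]
wrist_force: [-0.1, -0.9, -0.2]
finger_gap: 0.0455
```

```bash
python3 - <<'E'
from h import *
im,d,P=cloud("wrist"); save(im,"w5.png",1.25); T=tcp(); print(T.round(4))
p=P.reshape(-1,3); t=(p-T[:3,3])@T[:3,:3]
k0=(p[:,2]>.047)&(p[:,2]<.066)&(abs(t[:,1])<.02)&(t[:,0]>-.06)&(t[:,0]<.08); t=t[k0]
for x in np.arange(-.05,.07,.01):
    k=t[abs(t[:,0]-x)<.005]
    if len(k): print(x.round(3),len(k),k[:,1].min().round(4),k[:,1].max().round(4))
E
```

```text
[[-9.671e-01  2.545e-01  6.000e-04  4.810e-01]
 [ 2.545e-01  9.671e-01 -8.000e-04 -2.595e-01]
 [-8.000e-04 -6.000e-04 -1.000e+00  1.108e-01]
 [ 0.000e+00  0.000e+00  0.000e+00  1.000e+00]]
-0.05 257 -0.0071 0.0085
-0.04 378 -0.0071 0.0084
-0.03 387 -0.007 0.0082
-0.02 398 -0.0069 0.0081
-0.01 445 -0.0074 0.0086
0.0 451 -0.0073 0.0085
0.01 467 -0.0072 0.0084
0.02 487 -0.0071 0.0082
0.03 498 -0.007 0.0081
0.04 531 -0.0075 0.0085
0.05 335 -0.0074 0.0084
```

View pics/w5.png

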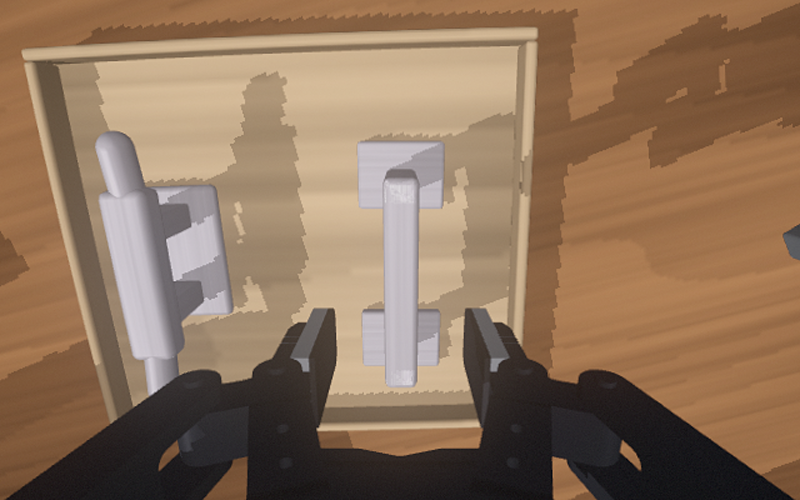

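The wrist view shows the cleat upright in the tray at (140,250), and the grab centred and parallel between the jaws at (400,280). Descend, grip, lift.

>>> play_rows --steps '[{"claw":120,"dp":[0,0.0006,0.02],"angular":[0,0,0]},{"claw":120,"dp":[0,0,0.02],"angular":[0,0,0]},{"claw":120,"dp":[0,0,0.015],"angular":[0,0,0]},{"claw":120,"dp":[0,0,0.01],"angular":[0,0,0]},{"claw":120,"dp":[0,0,0.006],"angular":[0,0,0]},{"claw":120,"dp":[0,0,0],"angular":[0,0,0]},{"claw":230,"dp":[0,0,0],"angular":[0,0,0]},{"claw":230,"dp":[0,0,0],"angular":[0,0,0]}]'

```text
clock: 19.78
tcp_pos: [0.4815, -0.259, 0.0402]
orientation: [0.001, 0.129, 0.992, -0.0]
wrist_force: [-0.0, -0.8, -0.0]
finger_gap: 0.022
```

>>> play_rows --steps '[{"claw":230,"dp":[0,0,0],"angular":[0,0,0]},{"claw":230,"dp":[0,0,0],"angular":[0,0,0]},{"claw":230,"dp":[0,0,0],"angular":[0,0,0]},{"claw":230,"dp":[0,0,0],"angular":[0,0,0]},{"claw":230,"dp":[0,0,-0.005],"angular":[0,0,0]},{"claw":230,"dp":[0,0,-0.015],"angular":[0,0,0]},{"claw":230,"dp":[0,0,-0.03],"angular":[0,0,0]},{"claw":230,"dp":[0,0,-0.03],"angular":[0,0,0]}]'

```text
clock: 20.45
tcp_pos: [0.4792, -0.2572, 0.1186]
orientation: [-0.002, 0.129, 0.992, 0.001]
wrist_force: [1.0, -0.4, -3.4]
finger_gap: 0.015
```

>>> play_rows --steps '[{"claw":230,"dp":[0,0,-0.03],"angular":[0,0,0]},{"claw":230,"dp":[0,0,-0.03],"angular":[0,0,0]},{"claw":230,"dp":[0,0,-0.03],"angular":[0,0,0]},{"claw":230,"dp":[0,0,-0.025],"angular":[0,0,-6.4]},{"claw":230,"dp":[0,0,0],"angular":[0,0,-6.4]},{"claw":230,"dp":[0,0,0],"angular":[0,0,-6.4]},{"claw":230,"dp":[0,0,0],"angular":[0,0,-6.4]},{"claw":230,"dp":[0,0,0],"angular":[0,0,-6.4]}]'

```text
clock: 21.12
tcp_pos: [0.4804, -0.2581, 0.2341]
orientation: [-0.0, -0.152, 0.988, 0.0]
wrist_force: [-0.4, -1.1, -2.8]
finger_gap: 0.0152
```

>>> play_rows --steps '[{"claw":230,"dp":[-0.0172,0.0227,0],"angular":[0,0,0]},{"claw":230,"dp":[-0.0172,0.0227,0],"angular":[0,0,0]},{"claw":230,"dp":[-0.0172,0.0227,0],"angular":[0,0,0]},{"claw":230,"dp":[-0.0172,0.0227,0],"angular":[0,0,0]},{"claw":230,"dp":[-0.0172,0.0227,0],"angular":[0,0,0]},{"claw":230,"dp":[-0.0172,0.0227,0],"angular":[0,0,0]},{"claw":230,"dp":[-0.0172,0.0227,0],"angular":[0,0,0]},{"claw":230,"dp":[-0.0172,0.0227,0],"angular":[0,0,0]}]'

```text
clock: 21.78
tcp_pos: [0.5582, -0.0428, 0.2338]
orientation: [-0.001, -0.15, 0.989, 0.0]
wrist_force: [0.6, -0.5, -2.6]
finger_gap: 0.015
```

>>> play_rows --steps '[{"claw":230,"dp":[-0.0172,0.0227,0],"angular":[0,0,0]},{"claw":230,"dp":[-0.0172,0.0227,0],"angular":[0,0,0]},{"claw":230,"dp":[-0.0172,0.0227,0],"angular":[0,0,0]},{"claw":230,"dp":[0,0,0],"angular":[0,0,0]},{"claw":230,"dp":[0,0,0.02],"angular":[0,0,0]},{"claw":230,"dp":[0,0,0.02],"angular":[0,0,0]},{"claw":230,"dp":[0,0,0],"angular":[0,0,0]},{"claw":230,"dp":[0,0,0],"angular":[0,0,0]}]'

```text
clock: 22.45
tcp_pos: [0.5861, 0.036, 0.193]
orientation: [-0.002, -0.15, 0.989, 0.0]
wrist_force: [0.6, -0.6, -2.5]
finger_gap: 0.0152
```

```bash
python3 - <<'E'
from h import *
im,d,P=cloud("wrist"); save(im,"w6.png",1.25); T=tcp(); print(T.round(3))
p=P.reshape(-1,3); a=np.radians(17.3); ex=np.array([np.cos(a),np.sin(a)]); ey=np.array([-ex[1],ex[0]])
q=np.c_[p[:,:2]@ex,p[:,:2]@ey,p[:,2]]; print("tcp ex,ey",T[:2,3]@ex,T[:2,3]@ey)
f=q[(abs(q[:,2]-.061)<.006)&(abs(q[:,0]-.57)<.15)&(abs(q[:,1]+.14)<.075)]; print("floor",f.min(0).round(3),f.max(0).round(3),len(f))
h=q[(abs(q[:,2]-.12)<.008)&(q[:,0]>.38)&(q[:,0]<.424)]; print("handle ex",np.percentile(h[:,0],[1,50]) if len(h) else 0)
E
```

```text
[[-0.955 -0.296 -0.002  0.587]
 [-0.296  0.955 -0.     0.036]
 [ 0.001  0.    -1.     0.194]
 [ 0.     0.     0.     1.   ]]
tcp ex,ey 0.5712267291491361 -0.14032240365422724
floor [ 0.478 -0.204  0.058] [ 0.659 -0.07   0.067] 22550
handle ex 0
```

View pics/w6.png

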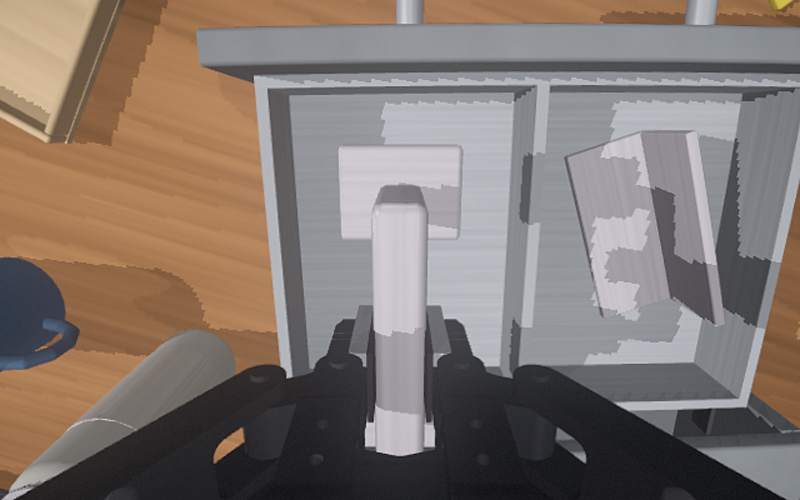

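The grab hangs square over the emptied compartment, with its bar at (400,300), and the angle bracket is undisturbed at (645,225). Lower it.

>>> play_rows --steps '[{"claw":230,"dp":[0,0,0.02],"angular":[0,0,0]},{"claw":230,"dp":[0,0,0.02],"angular":[0,0,0]},{"claw":230,"dp":[0,0,0.02],"angular":[0,0,0]},{"claw":230,"dp":[0,0,0.02],"angular":[0,0,0]},{"claw":230,"dp":[0,0,0.01],"angular":[0,0,0]},{"claw":230,"dp":[0,0,0.004],"angular":[0,0,0]},{"claw":230,"dp":[0,0,0.001],"angular":[0,0,0]},{"claw":230,"dp":[0,0,0],"angular":[0,0,0]}]'

```text
clock: 23.17
tcp_pos: [0.5884, 0.0359, 0.1004]
orientation: [0.001, -0.15, 0.989, -0.0]
wrist_force: [-0.4, 0.7, -2.5]
finger_gap: 0.0147
```

>>> play_rows --steps '[{"claw":230,"dp":[0,0,0.0015],"angular":[0,0,0]},{"claw":230,"dp":[0,0,0.0015],"angular":[0,0,0]},{"claw":230,"dp":[0,0,0.0015],"angular":[0,0,0]},{"claw":230,"dp":[0,0,0],"angular":[0,0,0]},{"claw":230,"dp":[0,0,0],"angular":[0,0,0]},{"claw":230,"dp":[0,0,0],"angular":[0,0,0]},{"claw":230,"dp":[0,0,0],"angular":[0,0,0]},{"claw":230,"dp":[0,0,0],"angular":[0,0,0]}]'

```text
clock: 23.83
tcp_pos: [0.5882, 0.0362, 0.0954]
orientation: [0.001, -0.15, 0.989, -0.0]
wrist_force: [1.1, 0.6, 2.0]
finger_gap: 0.0147
```

>>> play_rows --steps '[{"claw":140,"dp":[0,0,0],"angular":[0,0,0]},{"claw":140,"dp":[0,0,0],"angular":[0,0,0]},{"claw":140,"dp":[0,0,0],"angular":[0,0,0]},{"claw":140,"dp":[0,0,0],"angular":[0,0,0]},{"claw":140,"dp":[0,0,0],"angular":[0,0,0]},{"claw":140,"dp":[0,0,-0.01],"angular":[0,0,0]},{"claw":140,"dp":[0,0,-0.02],"angular":[0,0,0]},{"claw":140,"dp":[0,0,-0.03],"angular":[0,0,0]}]'

```text
clock: 24.5
tcp_pos: [0.5857, 0.0363, 0.1534]
orientation: [-0.003, -0.15, 0.989, 0.001]
wrist_force: [0.6, 0.5, -0.0]
finger_gap: 0.0384
```

>>> play_rows --steps '[{"claw":140,"dp":[0,0,-0.03],"angular":[0,0,0]},{"claw":140,"dp":[0,0,-0.03],"angular":[0,0,0]},{"claw":140,"dp":[0,0,-0.03],"angular":[0,0,0]},{"claw":140,"dp":[0,0,-0.03],"angular":[0,0,0]},{"claw":140,"dp":[0.02,0,0],"angular":[0,0,0]},{"claw":140,"dp":[0.02,0,0],"angular":[0,0,0]},{"claw":140,"dp":[0.02,0,0],"angular":[0,0,0]},{"claw":140,"dp":[0,0,0],"angular":[0,0,0]}]'

```text
clock: 25.17
tcp_pos: [0.5274, 0.018, 0.2763]
orientation: [-0.0, -0.149, 0.989, -0.0]
wrist_force: [-0.8, 0.4, 0.1]
finger_gap: 0.0388
```

```bash
python3 - <<'E'
from h import *
a=np.radians(17.3); ex=np.array([np.cos(a),np.sin(a)]); ey=np.array([-ex[1],ex[0]])
def rect(b): return [np.round(v,1) for v in cv2.minAreaRect((b[:,:2]*1000).astype(np.float32))] if len(b)>5 else 0
for n in("wrist","top"):
    im,d,P=cloud(n); save(im,n+"_end.png",1.25)
    p=P.reshape(-1,3); q=np.c_[p[:,:2]@ex,p[:,:2]@ey,p[:,2]]
    h=q[(q[:,2]>.112)&(q[:,2]<.13)&(q[:,0]>.38)&(q[:,0]<.424)&(abs(q[:,1]+.07)<.09)]; print(n,"handle ex",np.percentile(h[:,0],[2,50]).round(4) if len(h) else 0)
    b=q[(q[:,2]>.106)&(q[:,2]<.12)&(q[:,0]>.49)&(q[:,0]<.65)&(abs(q[:,1]+.14)<.035)]; print(" grab",len(b),np.median(b[:,2]) if len(b) else 0,rect(b))
    b=p[(p[:,2]>.05)&(p[:,2]<.07)&(abs(p[:,0]-.447)<.09)&(abs(p[:,1]+.376)<.05)]; print(" cleat",len(b),np.median(b[:,2]) if len(b) else 0,rect(b))
    b=p[(p[:,2]>.15)&(p[:,2]<.18)&(abs(p[:,0]-.745)<.06)&(abs(p[:,1]+.091)<.06)]; print(" can",rect(b))
    b=p[(p[:,2]>.08)&(p[:,2]<.11)&(abs(p[:,0]-.74)<.07)&(abs(p[:,1]+.242)<.07)]; print(" mug",rect(b))
E
```

```text
wrist handle ex [0.4069 0.4135]
 grab 1733 0.11237587799350274 [array([ 572.6, -140.3]), array([103.4,  15.5]), np.float64(0.2)]
 cleat 0 0 0
 can [array([718.9, -85.4]), array([ 5.9, 10.2]), np.float64(0.8)]
 mug [array([ 743.5, -243.5]), array([83.2, 81.8]), np.float64(53.9)]
top handle ex [0.4073 0.4133]
 grab 0 0 0
 cleat 342 0.05911412873187294 [array([ 446.6, -375.6]), array([ 22.7, 135.6]), np.float64(78.2)]
 can [array([745.2, -91.4]), array([61.3, 59.6]), np.float64(88.7)]
 mug [array([ 736.2, -242. ]), array([79. , 94.4]), np.float64(41.7)]
```

View pics/wrist_end.png

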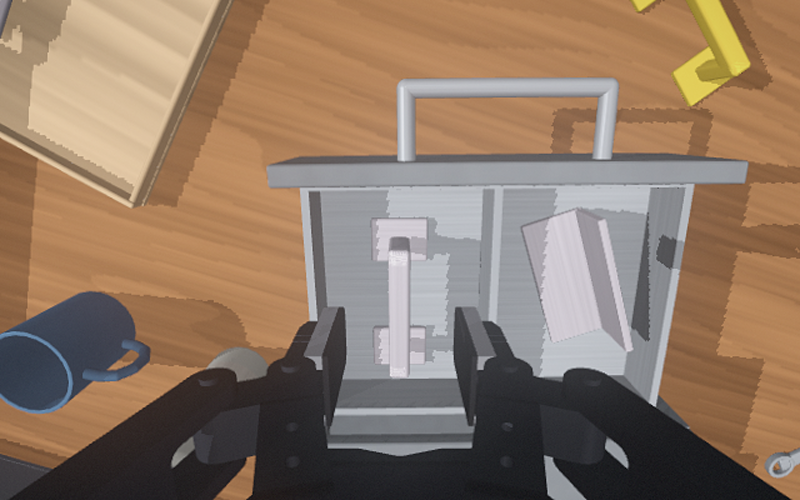

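View pics/top_end.png

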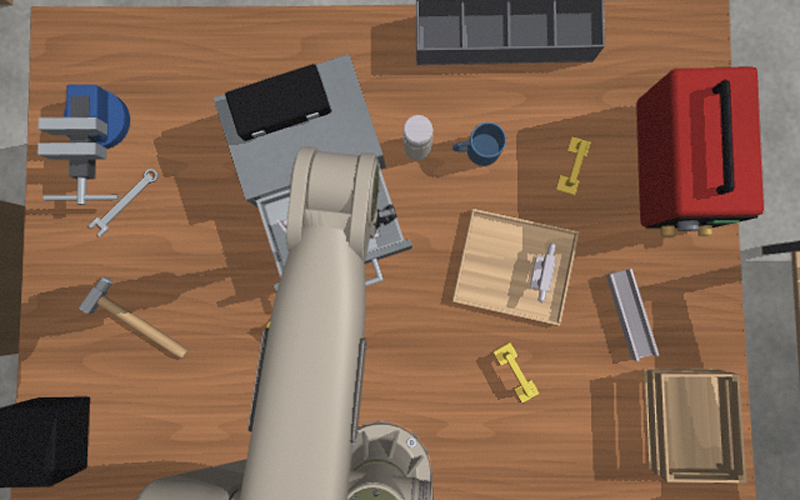

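The last wrist view shows the grab upright at (400,310) in the left compartment, the bracket at (575,280) in its own, and the handle out at (508,88). The top view shows the cleat in the tray at (543,270), with the can at (418,137) and mug at (487,143) unmoved. The job is ready to hand in.

```bash
python3 -c "
from h import *
print(env.hand_in()); s=env.get_state(); print(s['clock'],s['wrist_force'])"
```

```text
the job is handed in; nothing more can be done
None
the job is handed in; nothing more can be done
```

The drawer is fully out, and the cleat and the grab handle have changed places. I handed the job in at about 25 s on the robot clock, and no verdict was reported.

- **Drawer:** I pulled it until it met its stop, with 24 N on the wrist and no further motion. In the final images the handle was within 0.5 mm of where it stood when I first measured it after the pull.
- **Cleat:** It stands upright in the tray's empty half, 1 mm from centre in x and 65 mm towards -y. I lowered it to contact before letting go. Its bar top measured 59 mm, against 62 mm expected; the height readings elsewhere ran 1 to 4 mm low too.
- **Grab handle:** It stands in the compartment the cleat came from, within about 2 mm of that compartment's centre and square to the drawer within 0.2 degrees. Its bar top measured 112 mm, against 113 mm expected.
- **Left alone:** The can and the mug had not moved, within measuring error. By eye in the last pictures, the angle bracket lay flat in its own compartment and the tray-side and cabinet-side yellow look-alikes were in place. The third, by the robot base, was hidden by the arm in the last top view but was not approached.

Two partial readings disagreed: the wrist camera saw only a sliver of the can, and the mug's outline came out slightly different between cameras. The top camera put both back at their starting positions.

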